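# Gauge the blanks by pinch and put the thickest before the inspection light

## Robot

A 6-joint arm with a two-finger parallel gripper is mounted at the origin on the work surface. World frame = base frame: x ahead of the robot, y to its left, z up, the work surface at z = 0. Lengths are in m, angles in rad, forces in N, time in s.
With the tool pointing down it reaches from about 0.35 to 0.775 m from the base axis. Payload 7.3 kg.
Tool frame: the origin (TCP) lies at the very end of the fingers, on their centre line; the grasp point (between the pads) lies 19 mm behind it (robot.hold_point_z is the distance from the TCP to the grasp point, in m); z points along the fingers, y is the direction in which the jaws open and shut (so a half turn about z gives the same grasp; the last joint's range is limited). The gripper opens to 92 mm and grips with 3 to 60 N. Pads are 19 mm wide; open, the fingers measure 130 mm over their backs; the gripper's body (75 mm by 190 mm) begins 47 mm behind the grasp point.
Start: joints at [-1.249, 0.342, 1.524, -0, 1.275, -0.146], TCP at [0.237, -0.469, 0.227] pointing down, gripper open.
Joint ranges: [-2.53, 2.53], [-0.77, 2.02], [0.04, 2.7], [-1, 4.14], [0.28, 2.66], [-3.11, 3.11]. Speed limits (rad/s): [2.57, 2.57, 3.14, 3.14, 3.14, 3.14].

## Interface

Orientations are given as [roll, pitch, yaw] about the fixed x, y, z axes, in that order (R = Rz(yaw) Ry(pitch) Rx(roll)).
In Python, from cell import monitor, viewer, robot gives the robot as it stands.
- The arm moves only by the tool move_arm, never from a script. Its argument "deltas" is a list of rows, each an object of numbers: "x", "y", "z": the shift along the tool's x, y, z in m; "wx", "wy", "wz": the turn, a rotation vector about the tool's x, y, z in degrees; "hand": the opening, from 0 (shut) to 1 (fully open). In form: [{"x": .., "y": .., "z": .., "wx": .., "wy": .., "wz": .., "hand": ..}, ...]. A call has 1 to 8 rows; each row is the pose to reach, as a shift and turn from the pose commanded when the call began, along the tool's axes at that moment; what a row does not reach only later rows make up. A row lasts 1/8 s, in which the tool goes at most 62.5 mm and 10.7 degrees, less where a joint would pass 70% of its speed; a pose out of reach is approached as far as the arm can. A call with a gripper value outside its range is refused whole. The fingers move at their own pace and stop on an object; "grip_force" is the grip in N (left out, the last holds). Time passes only in rows, so rows that repeat a pose let the fingers close. It gives the time, the measured TCP pose, the force and the opening at its end, in the units of the state.
- monitor.observe(): the state, without advancing time (a new reading comes with each control period).
- viewer.read_camera(name): name is "scene" or "top" or "wrist"; returns the picture (384x512x3 uint8, red, green, blue); there is no depth.
- viewer.camera_params(name): a dict with "camera_matrix" (3x3 intrinsics, pixels), "R" (3x3) and "t" (3): a world point X has camera coordinates R X + t. Camera axes: x right, y down, z forward; pixel columns grow to the right and rows downward; lengths in m; the calibration is good to about 2 mm. A picture is of the moment at which its call begins: read the wrist's pose just before it. camera_params takes no time and is no camera call; for the wrist camera it gives the pose at the moment of the call.
- robot.hand_in(): hands the job in, once; it reports no verdict.
The state is a dict: "time": time; "qpos": joint angles; "qvel": joint speeds; "joint_efforts": joint torques, N m; "tool_pos": TCP position; "tool_rot": TCP orientation; "contact_force": force on the tool from outside, world axes, zero at the start; "torque": the same for the moment, N m; "opening": finger opening in m.
Only numpy, scipy, OpenCV 4.12 (cv2) and the standard library are available. Lean on these libraries where they do the work, as an engineer would, in place of code of your own. Each camera call takes 0.05 s, during which the arm holds its last target. There are 200 camera calls.

## Task

Gauge the three white blanks where they lean in the wooden rack by pinching each across its thickness with the gripper, in turn from the left bay (left as the robot sees it) to the right bay. Then take the thickest one, lower it, without dropping it, onto the ledge of the light viewer so that it stands on its short edge, centred, with its broad face flat against the window frame, square to the light, and let go. Leave the other two leaning in their bays and do not disturb the other things on the bench.

Things in the scene. Friction and masses are not known exactly. Their poses are not given: they have to be found in the camera images.
- rack: wooden rack, fixed, 310 mm long (y), 100 mm deep; origin under its centre on the bench, x roughly towards the robot, y towards the right bay. Ledge and rest board, tilted 25 degrees, meet at x = 20, z = 34 mm; blanks stand on the ledge and lean back to -x (tops away from the robot) on the rest, which rises 66 mm up the slope: the upper 54 mm of a blank is free on both faces
- bay_left (a point): centre of a blank standing in the rack's left bay (rack y = -100 mm); axes as the rack's. Bays are 100 mm apart, parted by dividers 5 mm thick and 22 mm high
- bay_middle (a point): the same for the middle bay (y = 0)
- bay_right (a point): the same for the right bay (y = +100 mm)
- a_mid (a point): centre of one of three plain white resin blanks: slab 120 mm tall, 60 mm wide, 9 to 17 mm thick; thicknesses differ by at least 2.5 mm, which is which is not told and must be felt. Slab axes: x square to its broad faces (away from the rest), y across the width, z up its length. 60 to 200 g. Starts in any of the rack's bays, foot on the ledge, leaning back 25 degrees
- b_mid (a point): centre of one of three plain white resin blanks: slab 120 mm tall, 60 mm wide, 9 to 17 mm thick; thicknesses differ by at least 2.5 mm, which is which is not told and must be felt. Slab axes: x square to its broad faces (away from the rest), y across the width, z up its length. 60 to 200 g. Starts in any of the rack's bays, foot on the ledge, leaning back 25 degrees
- c_mid (a point): centre of one of three plain white resin blanks: slab 120 mm tall, 60 mm wide, 9 to 17 mm thick; thicknesses differ by at least 2.5 mm, which is which is not told and must be felt. Slab axes: x square to its broad faces (away from the rest), y across the width, z up its length. 60 to 200 g. Starts in any of the rack's bays, foot on the ledge, leaning back 25 degrees
- viewer: light viewer, fixed: steel foot 130 x 100 mm, aluminium ledge and window frame 80 mm wide tilted 32 degrees from vertical, black lamp barrel behind; origin under its centre on the bench, x roughly towards the robot. A blank stands on the ledge and leans back to -x on the frame, which rises 66 mm up the slope. Ledge 28 mm deep, falling towards the frame, no lip or side stops
- beam: the viewer's light path, fixed to it: origin midway along the line where ledge and window frame meet (viewer x = 20, y = 0, z = 80 mm); x along the light, square to the frame, towards the robot's side and 32 degrees up; y across the ledge; z up the frame's slope. A blank of thickness T standing right has its centre at x = T/2, y = 0, z = 60 mm, its axes parallel to these
- jar: glass jar with a red cap, 64 mm across, 95 mm tall, standing beside the viewer (leave alone); origin at its underside
- pliers: green-handled pliers lying on the bench, about 150 mm long and 75 mm wide, 16 mm high (leave alone); origin under the middle
- tape: yellow tape roll lying flat, 72 mm across, 22 mm high (leave alone); origin at its underside
- offcut: dark wooden offcut lying flat, 50 x 85 x 18 mm, behind the rack (leave alone); origin at its underside
- tin: round steel tin, 60 mm across, 40 mm high, on the robot's side of the viewer (leave alone); origin at its underside
Mind the look-alikes: they are no part of the job. What is shaped like the part that bears a_mid but red or yellow is not meant.

How it is judged:
By the outcome, as a careful person would: the job done as asked, in the order asked, and still so for the second after the job is handed in, with the robot touching nothing.
It also fails if it takes over 54 s, if anything falls off the work surface, if the arm or the gripper's body presses on something with over 40 N, if the wrist force passes 120 N, or if a joint passes its speed limit or range.

## Working session

There is one attempt and no reset: what is moved stays moved. The work goes in short steps, Python scripts to look and compute and a tool call to move; the robot and the scene stay as the last step left them, time stands still between calls to the robot, and variables do not carry over. Pictures are saved under pics/ and viewed, about 8 in all and at most 12, crops included, and the job is handed in when it is done.

Besides the shell and the picture viewer there is one more tool, called after "Call:" as a command line: name --argument value ..., lists and objects as JSON in quotes. move_arm: Moves the arm, as the interface text tells. Its arguments: {"type":"object","properties":{"deltas":{"type":"array","items":{"type":"object","properties":{"x":{"type":"number"},"y":{"type":"number"},"z":{"type":"number"},"wx":{"type":"number"},"wy":{"type":"number"},"wz":{"type":"number"},"hand":{"type":"number"}}}},"grip_force":{"type":"number"}},"required":["deltas"]}

```bash
mkdir -p pics; ls; python3 - <<'E'
from cell import monitor, viewer, robot
import cv2
s=monitor.observe();print(s)
for n in("scene","top"):
    cv2.imwrite(f"pics/{n}0.png",viewer.read_camera(n)[:,:,::-1])
    print(n,viewer.camera_params(n))
print(robot.hold_point_z)
E
```

```text
pics
{'time': 0.0, 'qpos': array([-1.24897443e+00,  3.42717492e-01,  1.52503012e+00,  8.13462218e-06,
        1.27539598e+00, -1.46015040e-01]), 'qvel': array([ 2.05674192e-03, -9.97982876e-05,  1.14245443e-03,  1.65245014e-03,
        1.35604245e-03, -8.30660491e-04]), 'joint_efforts': array([-1.14687671e-03, -4.31246567e+01, -2.44225305e+01,  7.17203692e-02,
        5.59252349e-02, -1.25113656e-04]), 'tool_pos': array([ 0.23663544, -0.4681834 ,  0.22604311]), 'tool_rot': array([-3.14005936e+00, -2.33351482e-04,  4.67834382e-01]), 'contact_force': array([ 0.56195464, -0.70082848,  0.2347349 ]), 'torque': array([ 0.02493807,  0.00035177, -0.01700867]), 'opening': 0.09161695932199974}
scene {'camera_matrix': array([[349.17545414,   0.        , 258.67700841],
       [  0.        , 349.17545414, 193.60612315],
       [  0.        ,   0.        ,   1.        ]]), 'R': array([[ 0.48754392,  0.87298627,  0.01399648],
       [ 0.69495768, -0.37831497, -0.61148313],
       [-0.52852129,  0.30785184, -0.79113367]]), 't': array([-0.23343647, -0.30156566,  1.14448173])}
top {'camera_matrix': array([[375.11902622,   0.        , 255.21500588],
       [  0.        , 375.11902622, 190.98436662],
       [  0.        ,   0.        ,   1.        ]]), 'R': array([[-0.02153918, -0.99965238, -0.01520486],
       [-0.99717407,  0.02257564, -0.07165346],
       [ 0.07197181,  0.01361854, -0.99731369]]), 't': array([0.02044579, 0.50178654, 0.86858289])}
0.0188
```

```bash
python3 - <<'E'
import cv2
for n in("scene","top"):
    cv2.imwrite(f"pics/{n}0b.png",cv2.resize(cv2.imread(f"pics/{n}0.png"),(800,600),interpolation=cv2.INTER_CUBIC))
E
```

```text
(no output)
```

View pics/scene0b.png

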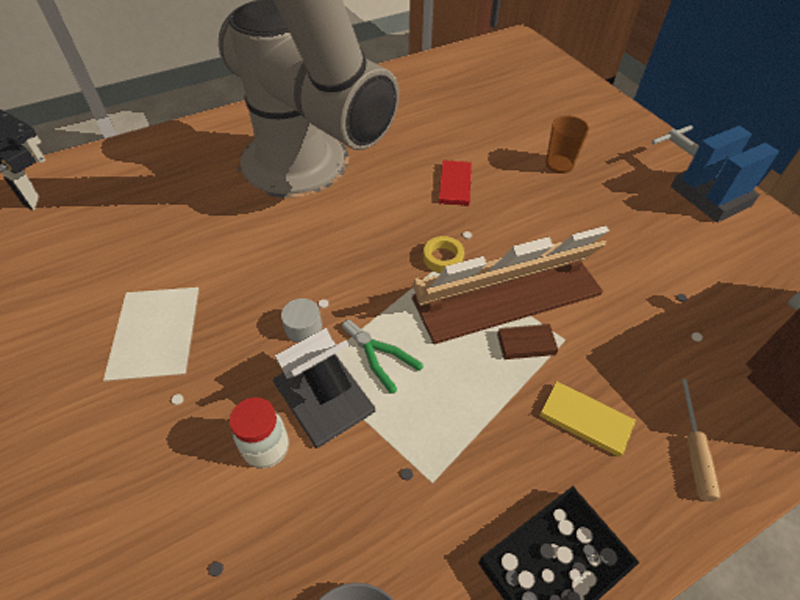

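View pics/top0b.png

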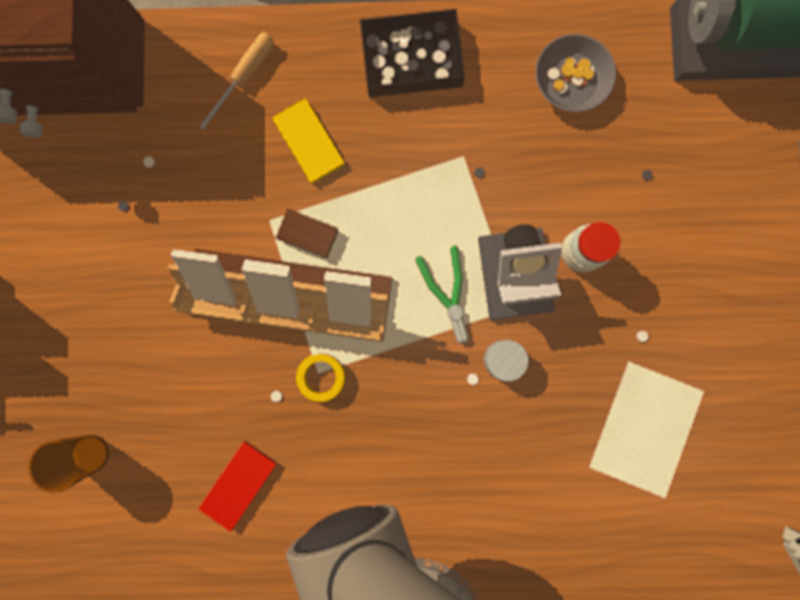

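```bash
python3 - <<'E'
import cv2,numpy as np
t=cv2.imread("pics/top0.png");s=cv2.imread("pics/scene0.png")
c=lambda im,x,y,w,h:cv2.resize(im[y:y+h,x:x+w],None,fx=4,fy=4,interpolation=cv2.INTER_CUBIC)
cv2.imwrite("pics/crop1.png",np.vstack([c(t,95,150,200,75),np.hstack([c(t,300,135,100,75),c(s,165,208,100,75)])]))
E
```

```text
(no output)
```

View pics/crop1.png

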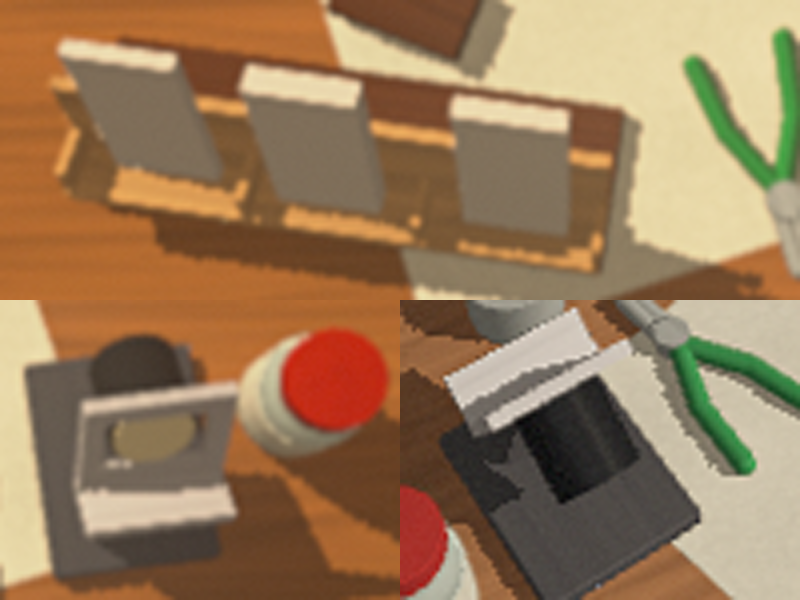

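```bash
cat > h.py <<'E'
import numpy as np
from cell import monitor, viewer, robot
from scipy.spatial.transform import Rotation as Ro
from scipy.optimize import least_squares
def proj(P,X):
    c=P["R"]@np.asarray(X).T+P["t"][:,None]; u=P["camera_matrix"]@c; return (u[:2]/u[2]).T
def Rz(a): return Ro.from_euler('z',a).as_matrix()
def frame(p,off,tilt):  # p=x,y,yaw -> world pose of tilted frame at off
    R=Rz(p[2]); t=np.array([p[0],p[1],0])+R@np.array(off); return R@Ro.from_euler('y',-np.radians(tilt)).as_matrix(),t
E
python3 - <<'E'
from h import *
T=viewer.camera_params("top");S=viewer.camera_params("scene")
rk=lambda a:np.array(a)/4+[95,150]
vt=lambda a:(np.array(a)-[0,300])/4+[300,135]
vs=lambda a:(np.array(a)-[400,300])/4+[165,208]
# blanks: BL,BR back-top; FL,FR front-top; bottom-right front
B=[rk([(62,40),(180,53),(68,58),(178,70),(222,182)]),rk([(247,66),(361,80),(242,90),(362,105),(382,214)]),rk([(455,97),(569,110),(452,118),(569,133),(569,236)])]
def fr(p):
    r=[]
    R,t=frame(p,(.02,0,.034),25)
    for i in range(3):
        y=.1*(i-1)+p[3+i]; th=p[6+i]
        # image left = world +y = rack -y
        X=np.array([(0,y-.03,.12),(0,y+.03,.12),(th,y-.03,.12),(th,y+.03,.12),(th,y+.03,0)])
        r.append((proj(T,X@R.T+t)-B[i]).ravel())
    r.append(np.array(p[3:6])*300);r.append((np.array(p[6:])-.013)*100)
    return np.hstack(r)
s=least_squares(fr,[.5,.2,3.14,0,0,0,.013,.013,.013]);print("rack",s.x.round(4),"\n",s.fun.round(1))
R,t=frame(s.x,(.02,0,.034),25)
for i in range(3): print("mid",R@[s.x[6+i]/2,.1*(i-1)+s.x[3+i],.06]+t)
mt=vt([(78,492),(232,486),(84,536),(236,516),(82,412),(236,394)])
ms=vs([(447,380),(577,312)])
def fv(p):
    R,t=frame(p,(.02,0,.08),32)
    X=np.array([(0,-.04,0),(0,.04,0),(.028,-.04,0),(.028,.04,0),(0,-.04,.066),(0,.04,.066)])@R.T+t
    Y=np.array([(.028,.04,0),(.028,-.04,0)])@R.T+t
    return np.hstack([(proj(T,X)-mt).ravel(),(proj(S,Y)-ms).ravel()])
v=least_squares(fv,[.5,-.1,3.14]);print("viewer",v.x.round(4),"\n",v.fun.round(1))
E
```

```text
rack [ 5.1220e-01  1.7860e-01  2.9809e+00  8.0000e-04 -3.9000e-03  3.1000e-03
  8.7000e-03  1.4300e-02  1.3200e-02] 
 [ 1.2  0.2  0.4  0.9 -1.7 -0.8 -0.3  0.2  0.3 -0.   0.5 -0.   0.9  0.5
 -0.1 -0.1 -0.9  0.1  0.3 -0.2  0.1 -0.6  0.7  0.1 -0.4 -0.4 -0.4 -0.1
 -0.5  0.3  0.2 -1.2  0.9 -0.4  0.1  0. ]
mid [0.52946455 0.27631276 0.09022384]
mid [0.51173648 0.18267819 0.09139759]
mid [0.49509577 0.07696817 0.09116982]
viewer [ 0.5368 -0.1706  3.2323] 
 [-0.2 -0.5 -2.5 -3.2  0.7 -1.3 -0.3 -0.5  0.9  0.   1.1  0.1 -1.5 -2.9
 -1.  -3. ]
```

```bash
cat >> h.py <<'E'
RACK=np.array([.5122,.1786,2.9809]); VIEW=np.array([.5368,-.1706,3.2323])
def toolR(Rb): return np.column_stack([-Rb[:,1],-Rb[:,0],-Rb[:,2]])
def tool(): 
    s=monitor.observe(); return s,Ro.from_euler('xyz',s["tool_rot"]).as_matrix(),np.array(s["tool_pos"])
def delta(Rt,pt,R0=None,p0=None):
    if R0 is None: _,R0,p0=tool()
    print("xyz",(R0.T@(np.asarray(pt)-p0)).round(4),"w",np.degrees(Ro.from_matrix(R0.T@Rt).as_rotvec()).round(1),"target",np.round(pt,3))
def rackpose(local,rack=RACK):   # TCP at local coords of rack tilted frame (x thickness,y,z slope)
    R,t=frame(rack,(.02,0,.034),25); return toolR(R),R@np.array(local)+t
def viewpose(local,v=VIEW):
    R,t=frame(v,(.02,0,.08),32); return toolR(R),R@np.array(local)+t
E
python3 - <<'E'
from h import *
s,R,p=tool();W=viewer.camera_params("wrist")
print("cam axes in tool\n",(W["R"]@R).round(3),"cam pos in tool",(R.T@(-W["R"].T@W["t"]-p)).round(3),W["camera_matrix"].round(1))
delta(*rackpose((.007,-.1,.18))); delta(*rackpose((.007,-.05,.2)))
delta(*rackpose((.007,0,.25)))
E
```

```text
cam axes in tool
 [[-0.001  1.     0.   ]
 [-0.955 -0.001 -0.296]
 [-0.296 -0.001  0.955]] cam pos in tool [ 0.079 -0.001 -0.157] [[325.    0.  252.4]
 [  0.  325.  191.3]
 [  0.    0.    1. ]]
xyz [ 0.6366 -0.5047  0.0268] w [ 23.  -11.8 -53.1] target [0.577 0.269 0.2  ]
xyz [ 0.6141 -0.4593  0.0086] w [ 23.  -11.8 -53.1] target [0.578 0.219 0.218]
xyz [ 0.6018 -0.4065 -0.0367] w [ 23.  -11.8 -53.1] target [0.59  0.166 0.264]
```

Call:
move_arm --deltas '[{"x": 0.62,"y": -0.49,"z": 0.01,"wx": 23,"wy": -11.8,"wz": -53.1,"hand": 0.5},{"x": 0.62,"y": -0.49,"z": 0.01,"wx": 23,"wy": -11.8,"wz": -53.1,"hand": 0.5},{"x": 0.62,"y": -0.49,"z": 0.01,"wx": 23,"wy": -11.8,"wz": -53.1,"hand": 0.5},{"x": 0.62,"y": -0.49,"z": 0.01,"wx": 23,"wy": -11.8,"wz": -53.1,"hand": 0.5},{"x": 0.62,"y": -0.49,"z": 0.01,"wx": 23,"wy": -11.8,"wz": -53.1,"hand": 0.5},{"x": 0.62,"y": -0.49,"z": 0.01,"wx": 23,"wy": -11.8,"wz": -53.1,"hand": 0.5},{"x": 0.62,"y": -0.49,"z": 0.01,"wx": 23,"wy": -11.8,"wz": -53.1,"hand": 0.5},{"x": 0.62,"y": -0.49,"z": 0.01,"wx": 23,"wy": -11.8,"wz": -53.1,"hand": 0.5}]' --grip_force 5

```text
time: 1.1
tool_pos: [0.4476, -0.0129, 0.22]
tool_rot: [-2.706, 0.001, 1.411]
contact_force: [1.2, -0.7, 0.1]
opening: 0.0459
```

```bash
python3 - <<'E'
from h import *
delta(*rackpose((.007,-.09,.2)))
E
```

```text
xyz [ 0.2893  0.0835 -0.0374] w [ 0.   0.1 -0. ] target [0.584 0.258 0.218]
```

Call:
move_arm --deltas '[{"x": 0.289,"y": 0.084,"z": -0.037},{"x": 0.289,"y": 0.084,"z": -0.037},{"x": 0.289,"y": 0.084,"z": -0.037},{"x": 0.289,"y": 0.084,"z": -0.037},{"x": 0.289,"y": 0.084,"z": -0.037},{"x": 0.289,"y": 0.084,"z": -0.037},{"x": 0.289,"y": 0.084,"z": -0.037}]'

```text
schema error: expected keys x, y, z, wx, wy, wz, hand
```

```bash
python3 - <<'E'
from h import *
import cv2
print(tool()); W=viewer.camera_params("wrist"); np.savez("w1.npz",**W)
im=viewer.read_camera("wrist")[:,:,::-1].copy(); cv2.imwrite("pics/w1.png",im)
cv2.imwrite("pics/w1b.png",cv2.resize(im,(800,600),interpolation=cv2.INTER_CUBIC))
E
```

```text
({'time': 1.1, 'qpos': array([-0.19020795,  0.4740492 ,  1.42072906, -0.01407347,  1.68216908,
       -0.02821256]), 'qvel': array([ 0.86060209,  0.29326788, -0.46956862,  0.36322818,  0.19515003,
        0.81310366]), 'joint_efforts': array([ -2.7566202 , -50.04772067, -19.77414608,  -0.32677562,
         2.01400436,  -1.11826055]), 'tool_pos': array([ 0.4476221 , -0.01291028,  0.21997482]), 'tool_rot': array([-2.70601902e+00,  1.43928262e-03,  1.41064882e+00]), 'contact_force': array([ 1.16684294, -0.70078127,  0.05987525]), 'torque': array([-0.12730707, -0.38518283,  0.0270727 ]), 'opening': 0.04588938661351772}, array([[ 0.15946366,  0.8949299 , -0.4167395 ],
       [ 0.98720275, -0.1451739 ,  0.06599446],
       [-0.00143928, -0.4219301 , -0.90662722]]), array([ 0.4476221 , -0.01291028,  0.21997482]))
```

View pics/w1b.png

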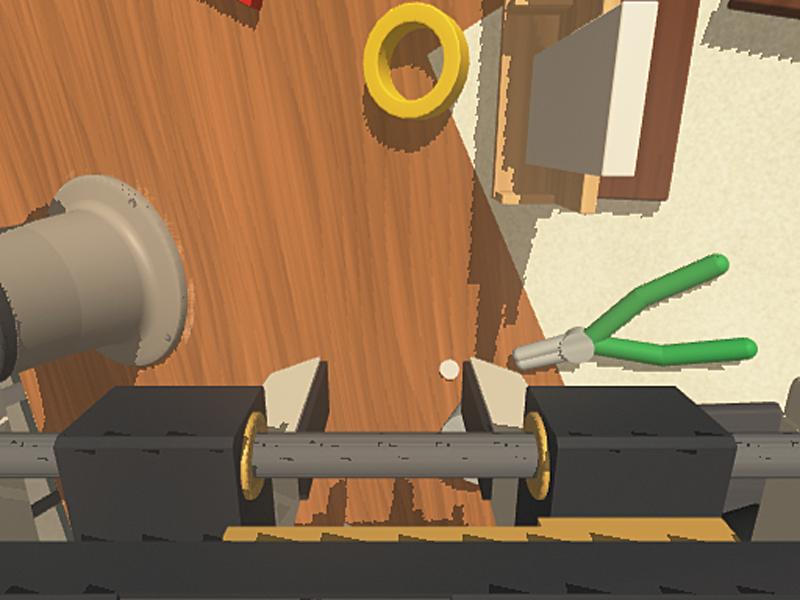

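```bash
python3 - <<'E'
from h import *
delta(*rackpose((.007,-.01,.2)))
E
```

```text
xyz [ 0.2024  0.0838 -0.0365] w [ 0.1 -0.1  0.3] target [0.571 0.179 0.218]
```

Call:
move_arm --deltas '[{"x": 0.202,"y": 0.084,"z": -0.037,"wx": 0,"wy": 0,"wz": 0,"hand": 0.5},{"x": 0.202,"y": 0.084,"z": -0.037,"wx": 0,"wy": 0,"wz": 0,"hand": 0.5},{"x": 0.202,"y": 0.084,"z": -0.037,"wx": 0,"wy": 0,"wz": 0,"hand": 0.5},{"x": 0.202,"y": 0.084,"z": -0.037,"wx": 0,"wy": 0,"wz": 0,"hand": 0.5},{"x": 0.202,"y": 0.084,"z": -0.037,"wx": 0,"wy": 0,"wz": 0,"hand": 0.5},{"x": 0.202,"y": 0.084,"z": -0.037,"wx": 0,"wy": 0,"wz": 0,"hand": 0.5}]'

```text
time: 1.9
tool_pos: [0.5695, 0.169, 0.2178]
tool_rot: [-2.706, 0.002, 1.41]
contact_force: [-0.6, -0.5, -0.0]
opening: 0.0459
```

```bash
python3 - <<'E'
from h import *
import cv2
print(tool()[1:]); W=viewer.camera_params("wrist"); np.savez("w1.npz",**W)
im=viewer.read_camera("wrist")[:,:,::-1].copy(); cv2.imwrite("pics/w1.png",im)
cv2.imwrite("pics/w1b.png",cv2.resize(im,(800,600),interpolation=cv2.INTER_CUBIC))
E
```

```text
(array([[ 0.16013237,  0.894596  , -0.41719973],
       [ 0.9870932 , -0.14604802,  0.06570378],
       [-0.00215286, -0.42233632, -0.90643665]]), array([0.56952429, 0.16897128, 0.21781931]))
```

View pics/w1b.png

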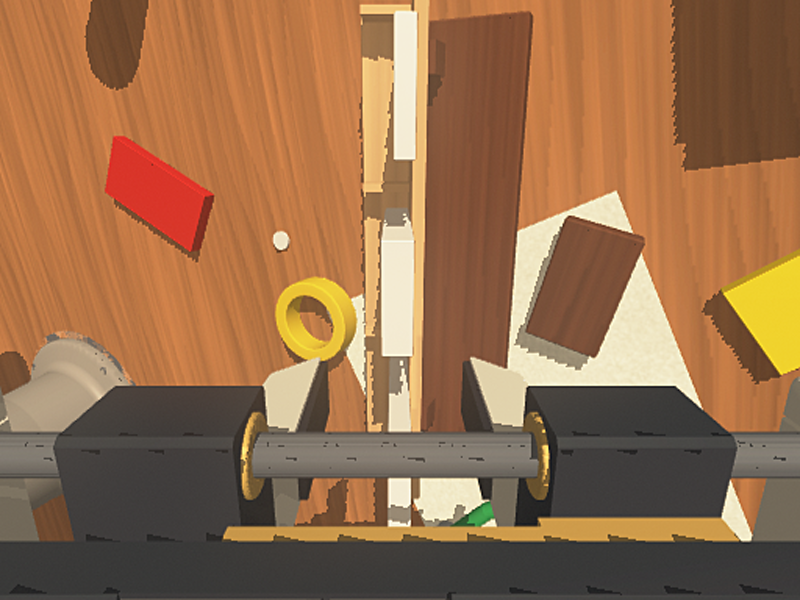

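```bash
python3 - <<'E'
from h import *
W=np.load("w1.npz")
M=np.array([(417,11),(415,158),(395,11),(394,158),(413,240),(412,356),(382,240),(382,356)])/1.5625
def f(p):
    R,t=frame(p,(.02,0,.034),25);X=[]
    for i in range(2):
        y=.1*(i-1)+p[3+i];th=p[5+i]
        X+=[(0,y-.03,.12),(0,y+.03,.12),(th,y-.03,.12),(th,y+.03,.12)]
    return np.hstack([(proj(W,np.array(X)@R.T+t)-M).ravel(),np.array(p[3:5])*200,(p[:3]-RACK)*[100,100,20]])
s=least_squares(f,[*RACK,0,0,.01,.015]);print(s.x.round(4),s.fun.round(1))
for i,y in((0,-.1),(1,0)): delta(*rackpose((.007,y+s.x[3+i],.2),s.x[:3]))
delta(*rackpose((.007,-.1+s.x[3],.076),s.x[:3]))
E
```

```text
[ 5.1370e-01  1.8230e-01  2.9745e+00  1.6000e-03 -2.5000e-03  9.1000e-03
  1.4800e-02] [-0.1 -1.1 -0.3  1.3 -0.1 -1.1  0.1  1.3  0.2 -0.4 -0.3  0.6 -0.1 -0.5
  0.1  0.6  0.3 -0.5  0.2  0.4 -0.1]
xyz [ 0.1026  0.0012 -0.0008] w [0.  0.2 0.2] target [0.587 0.27  0.218]
xyz [ 0.0067  0.0008 -0.0004] w [0.  0.2 0.2] target [0.572 0.175 0.218]
xyz [0.1031 0.0011 0.1232] w [0.  0.2 0.2] target [0.536 0.278 0.106]
```

Call:
move_arm --deltas '[{"x": 0.06,"y": 0.003,"z": 0.0,"wx": 0,"wy": 0.2,"wz": 0.2,"hand": 0.5},{"x": 0.103,"y": 0.003,"z": 0.03,"wx": 0,"wy": 0.2,"wz": 0.2,"hand": 0.5},{"x": 0.103,"y": 0.003,"z": 0.05,"wx": 0,"wy": 0.2,"wz": 0.2,"hand": 0.5},{"x": 0.103,"y": 0.003,"z": 0.05,"wx": 0,"wy": 0.2,"wz": 0.2,"hand": 0.5}]'

```text
time: 2.45
tool_pos: [0.5672, 0.2733, 0.1708]
tool_rot: [-2.704, 0.001, 1.405]
contact_force: [0.9, -0.6, 0.5]
opening: 0.046
```

```bash
sed -i 's/^RACK=.*;/RACK=np.array([.5137,.1823,2.9745]);/' h.py; python3 - <<'E'
from h import *
delta(*rackpose((.005,-.098,.078)))
E
```

```text
xyz [-0.0005  0.0007  0.0703] w [-0.1  0.1  0. ] target [0.538 0.278 0.107]
```

Call:
move_arm --deltas '[{"x": 0,"y": 0.001,"z": 0.04,"wx": 0,"wy": 0,"wz": 0,"hand": 0.5},{"x": 0,"y": 0.001,"z": 0.07,"wx": 0,"wy": 0,"wz": 0,"hand": 0.5},{"x": 0,"y": 0.001,"z": 0.07,"wx": 0,"wy": 0,"wz": 0,"hand": 0.5},{"x": 0,"y": 0.001,"z": 0.07,"wx": 0,"wy": 0,"wz": 0,"hand": 0.2},{"x": 0,"y": 0.001,"z": 0.07,"wx": 0,"wy": 0,"wz": 0,"hand": 0.0},{"x": 0,"y": 0.001,"z": 0.07,"wx": 0,"wy": 0,"wz": 0,"hand": 0.0},{"x": 0,"y": 0.001,"z": 0.07,"wx": 0,"wy": 0,"wz": 0,"hand": 0.0},{"x": 0,"y": 0.001,"z": 0.07,"wx": 0,"wy": 0,"wz": 0,"hand": 0.0}]' --grip_force 5

```text
time: 3.45
tool_pos: [0.5403, 0.279, 0.108]
tool_rot: [-2.707, -0.001, 1.406]
contact_force: [0.4, -0.4, 1.6]
opening: 0.01
```

Call:
move_arm --deltas '[{"x": 0,"y": 0,"z": 0,"wx": 0,"wy": 0,"wz": 0,"hand": 0.0},{"x": 0,"y": 0,"z": 0,"wx": 0,"wy": 0,"wz": 0,"hand": 0.0}]'

```text
time: 3.7
tool_pos: [0.5403, 0.279, 0.108]
tool_rot: [-2.707, -0.001, 1.406]
contact_force: [0.7, -0.1, 3.9]
opening: 0.0104
```

Call:
move_arm --deltas '[{"x": 0,"y": 0,"z": 0,"wx": 0,"wy": 0,"wz": 0,"hand": 0.5},{"x": 0,"y": 0,"z": 0,"wx": 0,"wy": 0,"wz": 0,"hand": 0.5},{"x": 0,"y": 0,"z": 0,"wx": 0,"wy": 0,"wz": 0,"hand": 0.5},{"x": 0,"y": 0,"z": -0.04,"wx": 0,"wy": 0,"wz": 0,"hand": 0.5},{"x": 0,"y": 0,"z": -0.07,"wx": 0,"wy": 0,"wz": 0,"hand": 0.5},{"x": -0.05,"y": 0.003,"z": -0.07,"wx": 0,"wy": 0,"wz": 0,"hand": 0.5},{"x": -0.098,"y": 0.003,"z": -0.07,"wx": 0,"wy": 0,"wz": 0,"hand": 0.5},{"x": -0.098,"y": 0.003,"z": -0.07,"wx": 0,"wy": 0,"wz": 0,"hand": 0.5}]'

```text
time: 4.7
tool_pos: [0.5558, 0.174, 0.1701]
tool_rot: [-2.706, 0.001, 1.401]
contact_force: [0.4, -0.1, 0.5]
opening: 0.0461
```

```bash
python3 - <<'E'
from h import *
delta(*rackpose((.0074,-.0025,.078)))
E
```

```text
xyz [ 0.0037 -0.007   0.0719] w [ 0.1 -0.  -0.1] target [0.52  0.184 0.108]
```

Call:
move_arm --deltas '[{"x": 0.004,"y": -0.007,"z": 0.02,"wx": 0,"wy": 0,"wz": 0,"hand": 0.5},{"x": 0.004,"y": -0.007,"z": 0.05,"wx": 0,"wy": 0,"wz": 0,"hand": 0.5},{"x": 0.004,"y": -0.007,"z": 0.072,"wx": 0,"wy": 0,"wz": 0,"hand": 0.5},{"x": 0.004,"y": -0.007,"z": 0.072,"wx": 0,"wy": 0,"wz": 0,"hand": 0.25},{"x": 0.004,"y": -0.007,"z": 0.072,"wx": 0,"wy": 0,"wz": 0,"hand": 0.0},{"x": 0.004,"y": -0.007,"z": 0.072,"wx": 0,"wy": 0,"wz": 0,"hand": 0.0},{"x": 0.004,"y": -0.007,"z": 0.072,"wx": 0,"wy": 0,"wz": 0,"hand": 0.0},{"x": 0.004,"y": -0.007,"z": 0.072,"wx": 0,"wy": 0,"wz": 0,"hand": 0.0}]'

```text
time: 5.7
tool_pos: [0.521, 0.1871, 0.1082]
tool_rot: [-2.709, -0.001, 1.405]
contact_force: [1.8, -0.6, 4.2]
opening: 0.0163
```

Call:
move_arm --deltas '[{"x": 0,"y": 0,"z": 0,"wx": 0,"wy": 0,"wz": 0,"hand": 0.0},{"x": 0,"y": 0,"z": 0,"wx": 0,"wy": 0,"wz": 0,"hand": 0.0}]'

```text
time: 5.95
tool_pos: [0.521, 0.1871, 0.1082]
tool_rot: [-2.709, -0.001, 1.405]
contact_force: [3.3, -0.4, 5.6]
opening: 0.016
```

Call:
move_arm --deltas '[{"x": 0,"y": 0,"z": 0,"wx": 0,"wy": 0,"wz": 0,"hand": 0.5},{"x": 0,"y": 0,"z": 0,"wx": 0,"wy": 0,"wz": 0,"hand": 0.5},{"x": 0,"y": 0,"z": 0,"wx": 0,"wy": 0,"wz": 0,"hand": 0.5},{"x": 0,"y": 0,"z": -0.04,"wx": 0,"wy": 0,"wz": 0,"hand": 0.5},{"x": 0,"y": 0,"z": -0.07,"wx": 0,"wy": 0,"wz": 0,"hand": 0.5},{"x": -0.05,"y": 0,"z": -0.07,"wx": 0,"wy": 0,"wz": 0,"hand": 0.5},{"x": -0.104,"y": 0,"z": -0.07,"wx": 0,"wy": 0,"wz": 0,"hand": 0.5},{"x": -0.104,"y": 0,"z": -0.07,"wx": 0,"wy": 0,"wz": 0,"hand": 0.5}]'

```text
time: 6.95
tool_pos: [0.5319, 0.0764, 0.171]
tool_rot: [-2.706, 0.001, 1.401]
contact_force: [0.3, 1.0, 0.2]
opening: 0.0461
```

```bash
python3 - <<'E'
from h import *
import cv2
delta(*rackpose((.0066,.103,.078)))
print(tool()[1:]); W=viewer.camera_params("wrist"); np.savez("w2.npz",**W)
im=viewer.read_camera("wrist")[:,:,::-1].copy(); cv2.imwrite("pics/w2.png",im)
cv2.imwrite("pics/w2b.png",cv2.resize(im,(800,600),interpolation=cv2.INTER_CUBIC))
E
```

```text
xyz [-0.0016  0.0009  0.0696] w [ 0.1 -0.  -0.1] target [0.503 0.08  0.107]
(array([[ 1.68806862e-01,  8.93632675e-01, -4.15842382e-01],
       [ 9.85648908e-01, -1.53342085e-01,  7.05863631e-02],
       [-6.87857442e-04, -4.21790052e-01, -9.06693266e-01]]), array([0.53191367, 0.07640187, 0.17098859]))
```

View pics/w2b.png

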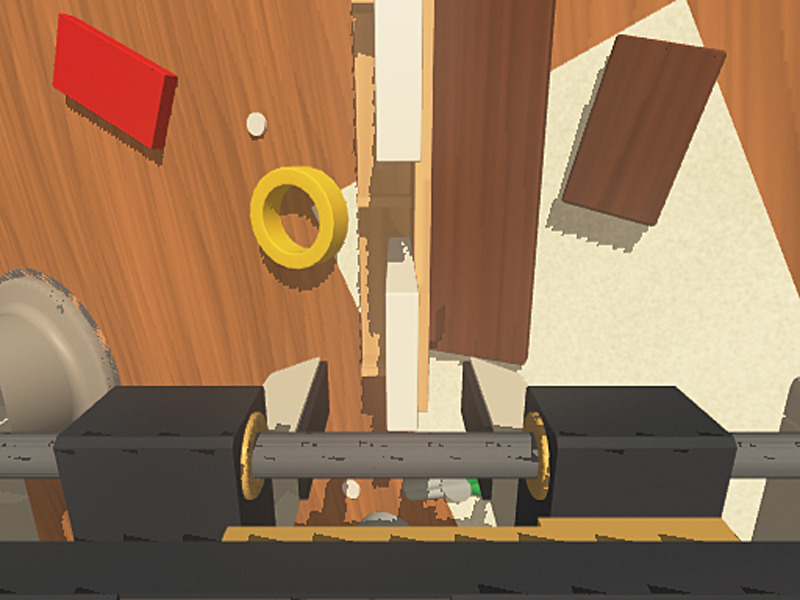

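Call:
move_arm --deltas '[{"x": -0.002,"y": 0.003,"z": 0.02,"wx": 0,"wy": 0,"wz": 0,"hand": 0.5},{"x": -0.002,"y": 0.003,"z": 0.05,"wx": 0,"wy": 0,"wz": 0,"hand": 0.5},{"x": -0.002,"y": 0.003,"z": 0.07,"wx": 0,"wy": 0,"wz": 0,"hand": 0.5},{"x": -0.002,"y": 0.003,"z": 0.07,"wx": 0,"wy": 0,"wz": 0,"hand": 0.25},{"x": -0.002,"y": 0.003,"z": 0.07,"wx": 0,"wy": 0,"wz": 0,"hand": 0.0},{"x": -0.002,"y": 0.003,"z": 0.07,"wx": 0,"wy": 0,"wz": 0,"hand": 0.0},{"x": -0.002,"y": 0.003,"z": 0.07,"wx": 0,"wy": 0,"wz": 0,"hand": 0.0},{"x": -0.002,"y": 0.003,"z": 0.07,"wx": 0,"wy": 0,"wz": 0,"hand": 0.0}]'

```text
time: 8.0
tool_pos: [0.5056, 0.0821, 0.1069]
tool_rot: [-2.707, -0.001, 1.405]
contact_force: [0.1, 0.4, 5.1]
opening: 0.0133
```

Call:
move_arm --deltas '[{"x": 0,"y": 0,"z": 0,"wx": 0,"wy": 0,"wz": 0,"hand": 0.0},{"x": 0,"y": 0,"z": 0,"wx": 0,"wy": 0,"wz": 0,"hand": 0.0}]'

```text
time: 8.25
tool_pos: [0.5056, 0.0821, 0.1069]
tool_rot: [-2.707, -0.001, 1.405]
contact_force: [-0.3, 1.1, 4.8]
opening: 0.0131
```

Call:
move_arm --deltas '[{"x": 0,"y": 0,"z": 0,"wx": 0,"wy": 0,"wz": 0,"hand": 0.5},{"x": 0,"y": 0,"z": 0,"wx": 0,"wy": 0,"wz": 0,"hand": 0.5},{"x": 0,"y": 0,"z": 0,"wx": 0,"wy": 0,"wz": 0,"hand": 0.5},{"x": 0,"y": 0,"z": -0.04,"wx": 0,"wy": 0,"wz": 0,"hand": 0.5},{"x": 0,"y": 0,"z": -0.07,"wx": 0,"wy": 0,"wz": 0,"hand": 0.5},{"x": 0,"y": 0,"z": -0.1,"wx": 0,"wy": 0,"wz": 0,"hand": 0.5},{"x": 0,"y": 0,"z": -0.1,"wx": 0,"wy": 0,"wz": 0,"hand": 0.5}]'

```text
time: 9.12
tool_pos: [0.5484, 0.0748, 0.1982]
tool_rot: [-2.711, -0.001, 1.405]
contact_force: [-0.9, 0.2, -0.2]
opening: 0.046
```

```bash
python3 - <<'E'
from h import *
M=np.array([(421,0),(420,161),(377,161),(418,293),(416,432),(386,293),(386,432)])[1:]/1.5625
W=np.load("w2.npz")
def f(p):
    R,t=frame(RACK,(.02,0,.034),25)
    X=[(p[0],p[1]+.03,.12),(p[0]+.016,p[1]+.03,.12)]
    X+=[(p[2]+a,.1+p[3]+b,.12) for a,b in((0,-.03),(0,.03),(p[4],-.03),(p[4],.03))]
    return (proj(W,np.array(X)@R.T+t)-M).ravel()
s=least_squares(f,[0,0,0,0,.012]);print("mid x,y; right x,y,T",s.x.round(4),s.fun.round(1))
delta(*rackpose((s.x[0]+.008,s.x[1],.145)))
# viewpoint for the viewer
delta(*viewpose((.01,.08,.2)))
E
```

```text
mid x,y; right x,y,T [-0.0011 -0.0025 -0.0003  0.0057  0.0122] [ 0.8 -0.  -0.8  0.1 -0.2 -0.1  0.2  0.  -0.4 -0.   0.4  0.1]
xyz [ 0.1028 -0.0029  0.0343] w [ 0.3 -0.   0.1] target [0.549 0.179 0.168]
xyz [-0.3016  0.0891 -0.1036] w [  7.3  -7.  -12.9] target [ 0.621 -0.243  0.255]
```

Call:
move_arm --deltas '[{"x": -0.3,"y": 0.09,"z": -0.1,"wx": 7.3,"wy": -7,"wz": -12.9,"hand": 0.5},{"x": -0.3,"y": 0.09,"z": -0.1,"wx": 7.3,"wy": -7,"wz": -12.9,"hand": 0.5},{"x": -0.3,"y": 0.09,"z": -0.1,"wx": 7.3,"wy": -7,"wz": -12.9,"hand": 0.5},{"x": -0.3,"y": 0.09,"z": -0.1,"wx": 7.3,"wy": -7,"wz": -12.9,"hand": 0.5},{"x": -0.3,"y": 0.09,"z": -0.1,"wx": 7.3,"wy": -7,"wz": -12.9,"hand": 0.5},{"x": -0.3,"y": 0.09,"z": -0.1,"wx": 7.3,"wy": -7,"wz": -12.9,"hand": 0.5},{"x": -0.3,"y": 0.09,"z": -0.1,"wx": 7.3,"wy": -7,"wz": -12.9,"hand": 0.5},{"x": -0.3,"y": 0.09,"z": -0.1,"wx": 7.3,"wy": -7,"wz": -12.9,"hand": 0.5}]'

```text
time: 10.12
tool_pos: [0.6197, -0.2401, 0.2486]
tool_rot: [-2.577, -0.002, 1.663]
contact_force: [0.3, 1.0, 0.5]
opening: 0.0459
```

```bash
python3 - <<'E'
from h import *
import cv2
print(tool()[2]); W=viewer.camera_params("wrist"); np.savez("w3.npz",**W)
im=viewer.read_camera("wrist")[:,:,::-1].copy(); cv2.imwrite("pics/w3.png",im)
cv2.imwrite("pics/w3b.png",cv2.resize(im[20:212,156:412],None,fx=3.125,fy=3.125,interpolation=cv2.INTER_CUBIC))
E
```

```text
[ 0.6197185  -0.24005843  0.24862731]
```

View pics/w3b.png

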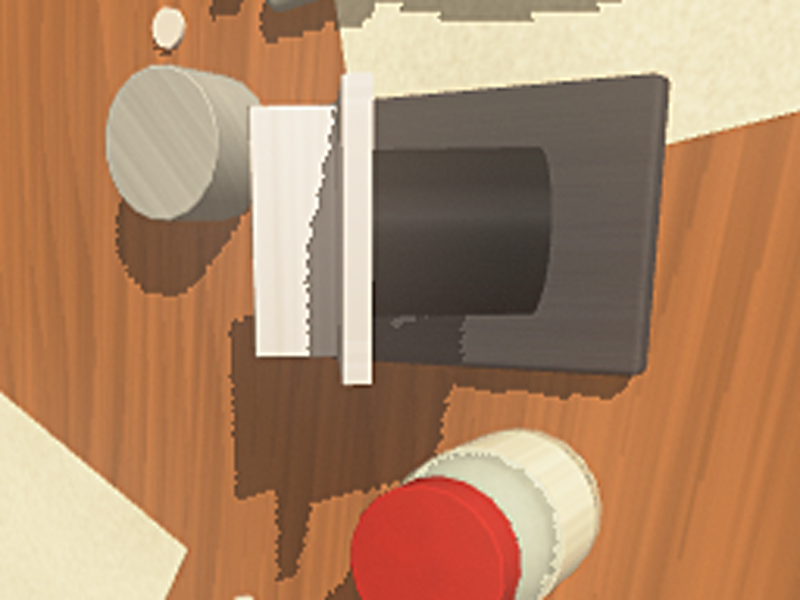

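```bash
python3 - <<'E'
from h import *
M=np.array([(251,107),(256,356),(342,73),(342,384)])/3.125+[156,20]
W=np.load("w3.npz")
def f(p):
    R,t=frame(p,(.02,0,.08),32)
    return (proj(W,np.array([(.028,-.04,0),(.028,.04,0),(0,-.04,.066),(0,.04,.066)])@R.T+t)-M).ravel()
s=least_squares(f,VIEW);print(s.x.round(4),s.fun.round(2))
open("h.py","a").write(f"\nVIEW=np.array({s.x.round(4).tolist()})\n")
def g(p):
    R,t=frame(p,(.02,0,.08),32);return (proj(W,np.array([(.028,-.04,0),(.028,.04,0),(0,-.04,.066),(0,.04,.066)])@R.T+t+[0,0,p[3]])-M).ravel()
s=least_squares(g,[*VIEW,0]);print(s.x.round(4),s.fun.round(2))
delta(*rackpose((.0075,-.0025,.155)))
E
```

```text
[ 0.5389 -0.17    3.2479] [-0.8  -0.65 -0.42  0.59  0.43 -0.1   0.41  0.27]
[ 5.3730e-01 -1.7010e-01  3.2481e+00 -2.7000e-03] [-0.59 -0.32 -0.23  0.19  0.34  0.42  0.34 -0.32]
xyz [0.4224 0.0145 0.0763] w [-7.3  7.1 13.1] target [0.552 0.178 0.178]
```

Call:
move_arm --deltas '[{"x": 0.422,"y": 0.0145,"z": 0.076,"wx": -7.3,"wy": 7.1,"wz": 13.1,"hand": 0.5},{"x": 0.422,"y": 0.0145,"z": 0.076,"wx": -7.3,"wy": 7.1,"wz": 13.1,"hand": 0.5},{"x": 0.422,"y": 0.0145,"z": 0.076,"wx": -7.3,"wy": 7.1,"wz": 13.1,"hand": 0.5},{"x": 0.422,"y": 0.0145,"z": 0.076,"wx": -7.3,"wy": 7.1,"wz": 13.1,"hand": 0.5},{"x": 0.422,"y": 0.0145,"z": 0.076,"wx": -7.3,"wy": 7.1,"wz": 13.1,"hand": 0.5},{"x": 0.422,"y": 0.0145,"z": 0.076,"wx": -7.3,"wy": 7.1,"wz": 13.1,"hand": 0.5},{"x": 0.422,"y": 0.0145,"z": 0.076,"wx": -7.3,"wy": 7.1,"wz": 13.1,"hand": 0.5},{"x": 0.422,"y": 0.0145,"z": 0.076,"wx": -7.3,"wy": 7.1,"wz": 13.1,"hand": 0.5}]'

```text
time: 11.18
tool_pos: [0.5504, 0.1819, 0.1776]
tool_rot: [-2.705, -0.001, 1.41]
contact_force: [0.1, -0.5, 0.0]
opening: 0.0459
```

Call:
move_arm --deltas '[{"x": 0,"y": 0,"z": 0,"wx": 0,"wy": 0,"wz": 0,"hand": 0.5}]'

```text
time: 11.3
tool_pos: [0.5526, 0.1771, 0.1783]
tool_rot: [-2.707, 0.0, 1.404]
contact_force: [0.1, -0.6, -0.8]
opening: 0.0461
```

```bash
python3 - <<'E'
from h import *
delta(*rackpose((.0075,-.0025,.076)))
E
```

```text
xyz [ 0.0011 -0.0004  0.0798] w [ 0.1  0.  -0. ] target [0.519 0.184 0.106]
```

Call:
move_arm --deltas '[{"x": 0.001,"y": 0,"z": 0.05,"wx": 0,"wy": 0,"wz": 0,"hand": 0.5},{"x": 0.001,"y": 0,"z": 0.079,"wx": 0,"wy": 0,"wz": 0,"hand": 0.5},{"x": 0.001,"y": 0,"z": 0.079,"wx": 0,"wy": 0,"wz": 0,"hand": 0.5},{"x": 0.001,"y": 0,"z": 0.079,"wx": 0,"wy": 0,"wz": 0,"hand": 0.25},{"x": 0.001,"y": 0,"z": 0.079,"wx": 0,"wy": 0,"wz": 0,"hand": 0.0},{"x": 0.001,"y": 0,"z": 0.079,"wx": 0,"wy": 0,"wz": 0,"hand": 0.0},{"x": 0.001,"y": 0,"z": 0.079,"wx": 0,"wy": 0,"wz": 0,"hand": 0.0},{"x": 0.001,"y": 0,"z": 0.079,"wx": 0,"wy": 0,"wz": 0,"hand": 0.0}]' --grip_force 20

```text
time: 12.3
tool_pos: [0.5207, 0.1831, 0.107]
tool_rot: [-2.707, -0.0, 1.402]
contact_force: [-1.3, -1.1, 4.8]
opening: 0.0158
```

Call:
move_arm --deltas '[{"x": 0,"y": 0,"z": 0,"wx": 0,"wy": 0,"wz": 0,"hand": 0.0},{"x": 0,"y": 0,"z": -0.01,"wx": 0,"wy": 0,"wz": 0,"hand": 0.0},{"x": 0,"y": 0,"z": -0.04,"wx": 0,"wy": 0,"wz": 0,"hand": 0.0},{"x": 0,"y": 0,"z": -0.08,"wx": 0,"wy": 0,"wz": 0,"hand": 0.0},{"x": 0,"y": 0,"z": -0.13,"wx": 0,"wy": 0,"wz": 0,"hand": 0.0},{"x": 0,"y": 0,"z": -0.16,"wx": 0,"wy": 0,"wz": 0,"hand": 0.0},{"x": 0,"y": 0,"z": -0.16,"wx": 0,"wy": 0,"wz": 0,"hand": 0.0}]'

```text
time: 13.18
tool_pos: [0.5887, 0.1715, 0.2528]
tool_rot: [-2.712, -0.001, 1.401]
contact_force: [0.6, 0.5, -1.9]
opening: 0.0157
```

```bash
python3 - <<'E'
from h import *
import cv2
s,R,p=tool();print(s["contact_force"],s["opening"]);W=viewer.camera_params("wrist"); np.savez("w4.npz",R0=R,p0=p,**W)
im=viewer.read_camera("wrist")[:,:,::-1].copy(); cv2.imwrite("pics/w4.png",im)
cv2.imwrite("pics/w4b.png",np.hstack([cv2.resize(im[100:356,156:356],(450,576)),cv2.resize(viewer.read_camera("scene")[110:260,240:400,::-1],(350,328)).copy().repeat(1,0) if 0 else cv2.resize(viewer.read_camera("scene")[60:260,255:376,::-1],(348,576))]))
delta(*viewpose((.008,0,.30)))
E
```

```text
[ 0.57945301  0.53913541 -1.91693356] 0.0157088214114338
xyz [-0.3119  0.0859 -0.1378] w [  7.   -7.1 -13.1] target [ 0.668 -0.159  0.339]
```

View pics/w4b.png

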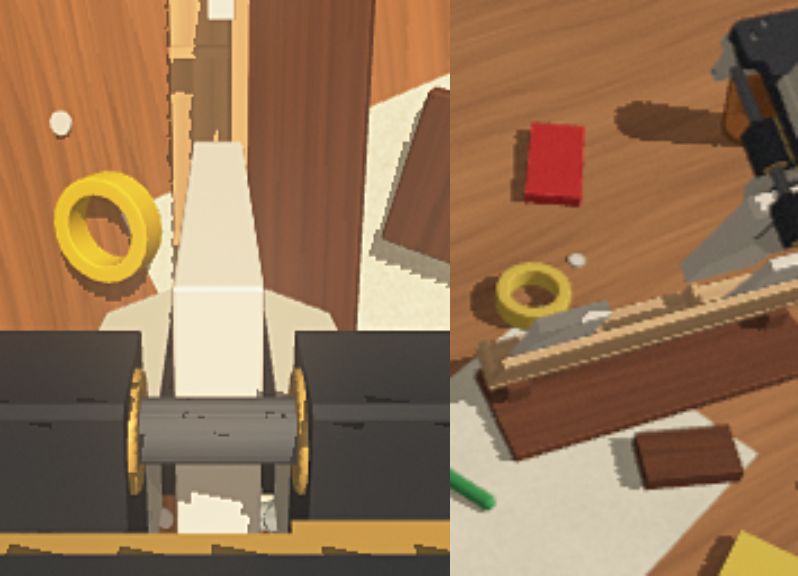

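```bash
python3 - <<'E'
from h import *
W=np.load("w4.npz");R0,p0=W["R0"],W["p0"]
M=np.array([(174,288),(264,288),(195,142),(243,142)])/2.25+[156,100]
# blank in tool: centre c=(cx,cy,cz), rot about tool y by a (small), about x by b
def f(q):
    Rb=Ro.from_rotvec([q[4],q[3],0]).as_matrix()
    X=np.array([(.03,-.008,-.06),(.03,.008,-.06),(.03,-.008,.06),(.03,.008,.06)])@Rb.T+q[:3]
    return (proj(W,X@R0.T+p0)-M).ravel()
s=least_squares(f,[0,0,.017,0,0]);print("centre xyz in tool",s.x[:3].round(4),"rot y,x deg",np.degrees(s.x[3:]).round(2),s.fun.round(2))
J=s.jac;print("sd",np.sqrt(np.diag(np.linalg.inv(J.T@J))*.25).round(4))
R,t=frame(RACK,(.02,0,.034),25);print("pick TCP local",R.T@(np.array([.5207,.1831,.107])-t))
E
```

```text
centre xyz in tool [-0.0018 -0.0006  0.0233] rot y,x deg [ 0.23 -0.17] [-0.01 -0.01  0.01  0.01  0.03  0.   -0.03 -0.  ]
sd [0.0007 0.0002 0.0022 0.0046 0.0025]
pick TCP local [ 0.00658977 -0.00195307  0.07747373]
```

```bash
python3 - <<'E'
from h import *
delta(*viewpose((.02,-.0018,.23)))
E
```

```text
xyz [-0.3223  0.0665 -0.0703] w [  7.   -7.1 -13.1] target [ 0.621 -0.161  0.286]
```

Rise first, then across.

Call:
move_arm --deltas '[{"x": 0,"y": 0.01,"z": -0.04,"wx": 0,"wy": 0,"wz": 0,"hand": 0.0},{"x": -0.05,"y": 0.02,"z": -0.06,"wx": 2,"wy": -2,"wz": -3,"hand": 0.0},{"x": -0.1,"y": 0.04,"z": -0.07,"wx": 4,"wy": -4,"wz": -6,"hand": 0.0},{"x": -0.15,"y": 0.05,"z": -0.07,"wx": 5,"wy": -5,"wz": -9,"hand": 0.0},{"x": -0.2,"y": 0.06,"z": -0.07,"wx": 6,"wy": -6,"wz": -11,"hand": 0.0},{"x": -0.25,"y": 0.0665,"z": -0.07,"wx": 7,"wy": -7.1,"wz": -13.1,"hand": 0.0},{"x": -0.3,"y": 0.0665,"z": -0.07,"wx": 7,"wy": -7.1,"wz": -13.1,"hand": 0.0},{"x": -0.322,"y": 0.0665,"z": -0.07,"wx": 7,"wy": -7.1,"wz": -13.1,"hand": 0.0}]'

```text
time: 14.28
tool_pos: [0.6205, -0.1633, 0.2848]
tool_rot: [-2.58, -0.001, 1.659]
contact_force: [-0.1, 0.3, -1.0]
opening: 0.0161
```

Call:
move_arm --deltas '[{"x": 0,"y": 0,"z": 0,"wx": 0,"wy": 0,"wz": 0,"hand": 0.0},{"x": 0,"y": 0,"z": 0,"wx": 0,"wy": 0,"wz": 0,"hand": 0.0}]'

```text
time: 14.52
tool_pos: [0.6217, -0.1591, 0.2865]
tool_rot: [-2.584, -0.001, 1.663]
contact_force: [0.6, -0.8, -1.0]
opening: 0.016
```

```bash
python3 - <<'E'
from h import *
s,_,_=tool();print(s["contact_force"],s["opening"])
delta(*viewpose((.014,-.0018,.1)))
E
```

```text
[ 0.62153652 -0.77867935 -0.95278618] 0.016030601956812288
xyz [-0.0019  0.0058  0.1311] w [0.  0.  0.1] target [ 0.558 -0.167  0.172]
```

Call:
move_arm --deltas '[{"x": -0.002,"y": 0.003,"z": 0.04,"wx": 0,"wy": 0,"wz": 0.1,"hand": 0.0},{"x": -0.002,"y": 0.006,"z": 0.07,"wx": 0,"wy": 0,"wz": 0.1,"hand": 0.0},{"x": -0.002,"y": 0.006,"z": 0.1,"wx": 0,"wy": 0,"wz": 0.1,"hand": 0.0},{"x": -0.002,"y": 0.006,"z": 0.12,"wx": 0,"wy": 0,"wz": 0.1,"hand": 0.0},{"x": -0.002,"y": 0.006,"z": 0.131,"wx": 0,"wy": 0,"wz": 0.1,"hand": 0.0},{"x": -0.002,"y": 0.006,"z": 0.131,"wx": 0,"wy": 0,"wz": 0.1,"hand": 0.0}]'

```text
time: 15.28
tool_pos: [0.5578, -0.1676, 0.1723]
tool_rot: [-2.583, 0.0, 1.661]
contact_force: [0.1, -0.2, -1.3]
opening: 0.0159
```

```bash
python3 - <<'E'
from h import *
import cv2
s,R,p=tool();print(s["contact_force"],s["opening"]);W=viewer.camera_params("wrist"); np.savez("w5.npz",R0=R,p0=p,**W)
im=viewer.read_camera("wrist")[:,:,::-1].copy(); cv2.imwrite("pics/w5.png",im)
sc=viewer.read_camera("scene")[:,:,::-1]; cv2.imwrite("pics/s5.png",sc)
cv2.imwrite("pics/w5b.png",np.hstack([cv2.resize(im[70:270,160:360],(400,400)),cv2.resize(sc[165:285,150:270],(400,400),interpolation=cv2.INTER_CUBIC)]))
delta(*viewpose((.008,-.0018,.09)))
E
```

```text
[ 0.09936243 -0.21075246 -1.34734322] 0.015933237857749104
xyz [0.0014 0.0059 0.0111] w [ 0.1  0.  -0.1] target [ 0.557 -0.167  0.161]
```

View pics/w5b.png

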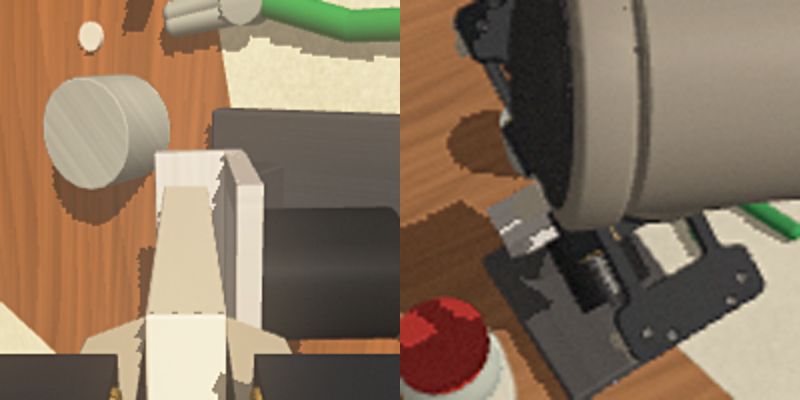

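```bash
python3 - <<'E'
from h import *
W=np.load("w5.npz");R0,p0=W["R0"],W["p0"]
R,t=frame(VIEW,(.02,0,.08),32)
X=np.array([(.028,-.04,0),(0,-.04,0),(0,-.04,.066),(0,.04,.066)])@R.T+t
print((proj(W,X)-[160,70])*2)
M=np.array([(145,314),(227,314),(163,186),(209,186)])/2+[160,70]
def f(q):
    Rb=Ro.from_rotvec([0,q[3],0]).as_matrix()
    X=np.array([(.03,-.008,-.06),(.03,.008,-.06),(.03,-.008,.06),(.03,.008,.06)])@Rb.T+q[:3]
    return (proj(W,X@R0.T+p0)-M).ravel()
s=least_squares(f,[0,0,.017,0]);print(s.x[:3].round(4),np.degrees(s.x[3]),s.fun.round(2))
E
```

```text
[[154.61471351 153.16910886]
 [225.48206716 152.15707446]
 [238.90511995 186.33177919]
 [236.57453841 422.29496729]]
[ 0.     -0.0006  0.0193] -0.32122992275954876 [-0.04  0.02  0.32 -0.01  0.43  0.   -0.96 -0.01]
```

Call:
move_arm --deltas '[{"x": 0.0006,"y": 0.003,"z": 0.006,"wx": 0.1,"wy": 0,"wz": -0.1,"hand": 0.0},{"x": 0.0006,"y": 0.0054,"z": 0.012,"wx": 0.1,"wy": 0,"wz": -0.1,"hand": 0.0},{"x": 0.0006,"y": 0.0054,"z": 0.015,"wx": 0.1,"wy": 0,"wz": -0.1,"hand": 0.0},{"x": 0.0006,"y": 0.0054,"z": 0.017,"wx": 0.1,"wy": 0,"wz": -0.1,"hand": 0.0},{"x": 0.0006,"y": 0.0054,"z": 0.017,"wx": 0.1,"wy": 0,"wz": -0.1,"hand": 0.0}]'

```text
time: 16.0
tool_pos: [0.5531, -0.1685, 0.1551]
tool_rot: [-2.582, -0.0, 1.661]
contact_force: [0.5, -0.4, -1.4]
opening: 0.0157
```

```bash
cat >> h.py <<'E'
def st():
    s,R,p=tool(); Rv,t=frame(VIEW,(.02,0,.08),32)
    print("TCP local mm",(Rv.T@(p-t)*1e3).round(2),"force in beam axes",(Rv.T@s["contact_force"]).round(1),"torque tool",(R.T@s["torque"]).round(2),s["opening"].round(4))
E
python3 -c "
from h import *
st();delta(*viewpose((.0078,-.001,.078)))"
```

```text
Traceback (most recent call last):
  File "h.py", line 25, in st
    print("TCP local mm",(Rv.T@(p-t)*1e3).round(2),"force in beam axes",(Rv.T@s["contact_force"]).round(1),"torque tool",(R.T@s["torque"]).round(2),s["opening"].round(4))
                                                                                                                                                    ^^^^^^^^^^^^^^^^^^
AttributeError: 'float' object has no attribute 'round'
```

```bash
sed -i 's/s\["opening"\].round(4)/round(s["opening"],4)/' h.py
python3 -c "
from h import *
st();delta(*viewpose((.0078,-.001,.078)))"
```

```text
TCP local mm [ 1.069e+01 -1.000e-02  8.187e+01] force in beam axes [-1.1  0.4 -1. ] torque tool [-0.58  0.   -0.03] 0.0157
xyz [0.0004 0.0011 0.005 ] w [-0.1 -0.  -0. ] target [ 0.551 -0.168  0.15 ]
```

Call:
move_arm --deltas '[{"x": 0,"y": 0,"z": 0.001,"wx": 0,"wy": 0,"wz": 0,"hand": 0.0},{"x": 0,"y": 0,"z": 0.002,"wx": 0,"wy": 0,"wz": 0,"hand": 0.0},{"x": 0,"y": 0,"z": 0.003,"wx": 0,"wy": 0,"wz": 0,"hand": 0.0},{"x": 0,"y": 0,"z": 0.003,"wx": 0,"wy": 0,"wz": 0,"hand": 0.0}]'

```text
time: 16.5
tool_pos: [0.5516, -0.1686, 0.1525]
tool_rot: [-2.582, -0.0, 1.662]
contact_force: [0.8, 0.5, -1.1]
opening: 0.016
```

```bash
python3 -c "
from h import *
st()"
```

```text
TCP local mm [ 1.063e+01 -7.000e-02  7.884e+01] force in beam axes [-1.3 -0.4 -0.5] torque tool [-0.62 -0.02  0.05] 0.016
```

```bash
python3 -c "
from h import *
delta(*viewpose((.010,-.001,.0788),VIEW));delta(*viewpose((.0074,-.001,.0788),VIEW))"
```

```text
xyz [0.0009 0.0006 0.    ] w [-0.1 -0.5 -0.8] target [ 0.552 -0.168  0.152]
xyz [0.001  0.0032 0.    ] w [-0.1 -0.5 -0.8] target [ 0.554 -0.167  0.151]
```

Call:
move_arm --deltas '[{"x": 0.001,"y": 0.0006,"z": 0,"wx": -0.1,"wy": -0.5,"wz": -0.8,"hand": 0.0},{"x": 0.001,"y": 0.0015,"z": 0,"wx": -0.1,"wy": -0.5,"wz": -0.8,"hand": 0.0},{"x": 0.001,"y": 0.0024,"z": 0,"wx": -0.1,"wy": -0.5,"wz": -0.8,"hand": 0.0},{"x": 0.001,"y": 0.003,"z": 0,"wx": -0.1,"wy": -0.5,"wz": -0.8,"hand": 0.0},{"x": 0.001,"y": 0.003,"z": 0,"wx": -0.1,"wy": -0.5,"wz": -0.8,"hand": 0.0}]'

```text
time: 17.12
tool_pos: [0.5539, -0.1673, 0.1511]
tool_rot: [-2.583, -0.0, 1.678]
contact_force: [-2.2, 0.2, 0.9]
opening: 0.016
```

```bash
python3 -c "
from h import *
st()"
```

```text
TCP local mm [ 7.82 -1.06 78.91] force in beam axes [ 2.4 -0.4 -0.4] torque tool [-0.21  0.06 -0.07] 0.016
```

Call:
move_arm --deltas '[{"x": 0,"y": -0.0003,"z": 0.001,"wx": 0,"wy": 0,"wz": 0,"hand": 0.0},{"x": 0,"y": -0.0003,"z": 0.0015,"wx": 0,"wy": 0,"wz": 0,"hand": 0.0},{"x": 0,"y": -0.0003,"z": 0.0015,"wx": 0,"wy": 0,"wz": 0,"hand": 0.0}]'

```text
time: 17.5
tool_pos: [0.553, -0.1675, 0.1498]
tool_rot: [-2.584, -0.0, 1.678]
contact_force: [-0.9, -0.3, -1.0]
opening: 0.0162
```

```bash
python3 -c "
from h import *
st()"
```

```text
TCP local mm [ 7.88 -0.95 77.35] force in beam axes [ 0.3  0.2 -1.3] torque tool [-0.41 -0.01 -0.04] 0.0162
```

Call:
move_arm --deltas '[{"x": 0,"y": 0,"z": 0.0007,"wx": 0,"wy": 0,"wz": 0,"hand": 0.0},{"x": 0,"y": 0,"z": 0.0014,"wx": 0,"wy": 0,"wz": 0,"hand": 0.0},{"x": 0,"y": 0,"z": 0.0014,"wx": 0,"wy": 0,"wz": 0,"hand": 0.0}]'

```text
time: 17.88
tool_pos: [0.5528, -0.1675, 0.1496]
tool_rot: [-2.586, 0.001, 1.678]
contact_force: [3.0, 0.8, 4.8]
opening: 0.0158
```

```bash
python3 -c "
from h import *
st()"
```

```text
TCP local mm [ 7.98 -0.98 77.11] force in beam axes [-0.  -0.5  5.7] torque tool [-0.2   0.09 -0.  ] 0.0158
```

Call:
move_arm --deltas '[{"x": 0,"y": 0.0003,"z": -0.0003,"wx": 0,"wy": 0,"wz": 0,"hand": 0.0},{"x": 0,"y": 0.0003,"z": -0.0003,"wx": 0,"wy": 0,"wz": 0,"hand": 0.0}]'

```text
time: 18.12
tool_pos: [0.5529, -0.1675, 0.1496]
tool_rot: [-2.585, 0.001, 1.678]
contact_force: [1.9, 0.5, 6.0]
opening: 0.016
```

```bash
python3 -c "
from h import *
st()"
```

```text
TCP local mm [ 7.86 -0.96 77.12] force in beam axes [ 1.5 -0.3  6.1] torque tool [ 0.04  0.03 -0.02] 0.016
```

Seated on ledge and frame. Release gently, then look.

Call:
move_arm --deltas '[{"x": 0,"y": 0,"z": 0,"wx": 0,"wy": 0,"wz": 0,"hand": 0.2},{"x": 0,"y": 0,"z": 0,"wx": 0,"wy": 0,"wz": 0,"hand": 0.25},{"x": 0,"y": 0,"z": 0,"wx": 0,"wy": 0,"wz": 0,"hand": 0.35},{"x": 0,"y": 0,"z": 0,"wx": 0,"wy": 0,"wz": 0,"hand": 0.5},{"x": 0,"y": 0,"z": 0,"wx": 0,"wy": 0,"wz": 0,"hand": 0.5},{"x": 0,"y": 0,"z": 0,"wx": 0,"wy": 0,"wz": 0,"hand": 0.5}]'

```text
time: 18.88
tool_pos: [0.5527, -0.1675, 0.1487]
tool_rot: [-2.584, -0.0, 1.678]
contact_force: [0.1, 0.2, 0.2]
opening: 0.0458
```

Call:
move_arm --deltas '[{"x": 0,"y": 0,"z": -0.02,"wx": 0,"wy": 0,"wz": 0,"hand": 0.5},{"x": 0,"y": 0,"z": -0.05,"wx": 0,"wy": 0,"wz": 0,"hand": 0.5},{"x": 0,"y": 0,"z": -0.09,"wx": 0,"wy": 0,"wz": 0,"hand": 0.5},{"x": -0.04,"y": 0,"z": -0.12,"wx": 0,"wy": 0,"wz": 0,"hand": 0.5},{"x": -0.08,"y": 0,"z": -0.12,"wx": 0,"wy": 0,"wz": 0,"hand": 0.5},{"x": -0.08,"y": 0,"z": -0.12,"wx": 0,"wy": 0,"wz": 0,"hand": 0.5}]'

```text
time: 19.62
tool_pos: [0.624, -0.2433, 0.249]
tool_rot: [-2.583, 0.0, 1.674]
contact_force: [0.1, 0.1, -0.2]
opening: 0.0457
```

```bash
python3 - <<'E'
from h import *
import cv2
st();W=viewer.camera_params("wrist"); np.savez("w6.npz",**W)
im=viewer.read_camera("wrist")[:,:,::-1].copy(); cv2.imwrite("pics/w6.png",im)
sc=viewer.read_camera("scene")[:,:,::-1];tp=viewer.read_camera("top")[:,:,::-1]
cv2.imwrite("pics/w6b.png",np.hstack([cv2.resize(im[0:240,156:356],(500,600),interpolation=cv2.INTER_CUBIC),np.vstack([cv2.resize(sc[130:300,150:400],(300,204)),cv2.resize(tp[130:260,100:400],(300,130)),np.zeros((266,300,3),np.uint8)])]))
E
```

```text
TCP local mm [  7.39  81.94 194.65] force in beam axes [-0.2 -0.1 -0.1] torque tool [-0.37 -0.01 -0.01] 0.0457
```

View pics/w6b.png

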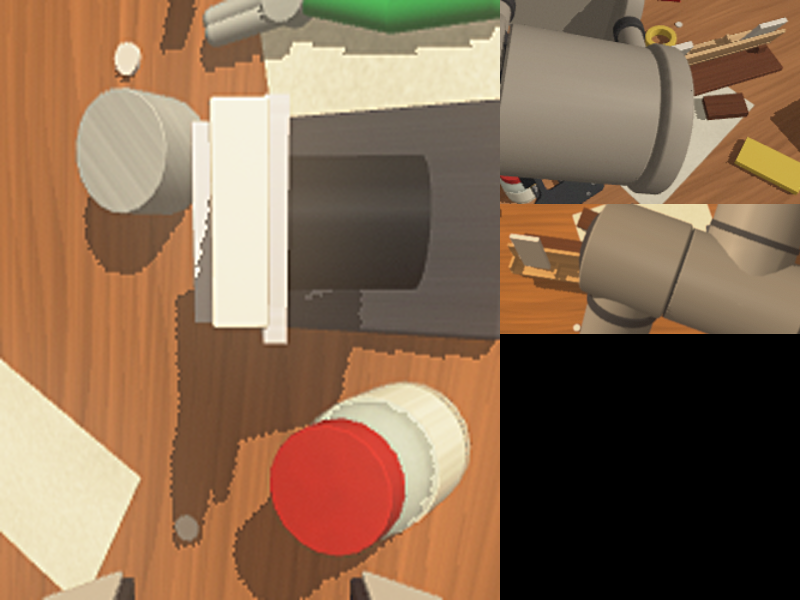

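```bash
python3 - <<'E'
from h import *
W=np.load("w6.npz")
M=np.array([(211,97),(211,327),(269,97),(267,327)])/2.5+[156,0]
F=np.array([(288,95),(287,343)])
R,t=frame(VIEW,(.02,0,.08),32)
def f(q):
    a=q[2]; X=np.array([(.016,-.03),(.016,.03),(0,-.03),(0,.03)])@np.array([[np.cos(a),np.sin(a)],[-np.sin(a),np.cos(a)]])
    X=np.c_[X[:,0]+q[0],X[:,1]+q[1],np.full(4,.12)]
    return (proj(W,X@R.T+t)-M).ravel()
s=least_squares(f,[0,0,0]);print("back x,y,twist",s.x[:2].round(4),np.degrees(s.x[2]).round(2),s.fun.round(2))
print("ledge outer, frame-top pred",((proj(W,np.array([(.028,-.04,0),(.028,.04,0),(0,-.04,.066),(0,.04,.066)])@R.T+t)-[156,0])*2.5).round(0).tolist())
E
```

```text
back x,y,twist [ 0.0004 -0.0015] -0.47 [-0.71 -0.59 -0.14  0.57  0.68 -0.46  0.16  0.68]
ledge outer, frame-top pred [[190.0, 120.0], [194.0, 323.0], [265.0, 93.0], [264.0, 344.0]]
```

Call:
move_arm --deltas '[{"x": -0.05,"y": 0,"z": -0.03,"wx": 0,"wy": 0,"wz": 0,"hand": 0.5},{"x": -0.1,"y": -0.05,"z": -0.05,"wx": 0,"wy": 0,"wz": 0,"hand": 0.5},{"x": -0.15,"y": -0.1,"z": -0.05,"wx": 0,"wy": 0,"wz": 0,"hand": 0.5},{"x": -0.2,"y": -0.14,"z": -0.03,"wx": 0,"wy": 0,"wz": 0,"hand": 0.5},{"x": -0.23,"y": -0.18,"z": -0.03,"wx": 0,"wy": 0,"wz": 0,"hand": 0.5},{"x": -0.25,"y": -0.22,"z": -0.03,"wx": 0,"wy": 0,"wz": 0,"hand": 0.5},{"x": -0.25,"y": -0.22,"z": -0.03,"wx": 0,"wy": 0,"wz": 0,"hand": 0.5},{"x": -0.25,"y": -0.22,"z": -0.03,"wx": 0,"wy": 0,"wz": 0,"hand": 0.5}]'

```text
time: 20.78
tool_pos: [0.4601, -0.4902, 0.3782]
tool_rot: [-2.592, 0.013, 1.687]
contact_force: [0.1, 0.5, -0.2]
opening: 0.0456
```

```bash
python3 - <<'E'
from h import *
import cv2
st()
sc=viewer.read_camera("scene")[:,:,::-1];tp=viewer.read_camera("top")[:,:,::-1]
cv2.imwrite("pics/fin.png",np.vstack([cv2.resize(sc[120:300,140:400],(430,298),interpolation=cv2.INTER_CUBIC),cv2.resize(tp[130:260,100:288],(430,298),interpolation=cv2.INTER_CUBIC)]) if 0 else np.vstack([cv2.resize(sc[120:300,140:400],(780,300)[:1]+(300,)) if 0 else cv2.resize(sc[130:290,140:400],(488,300),interpolation=cv2.INTER_CUBIC),cv2.resize(tp[135:250,105:292+0],(488,300),interpolation=cv2.INTER_CUBIC)]))
cv2.imwrite("pics/topfin.png",tp)
f=cv2.imread("pics/fin.png"); g=cv2.resize(tp[125:245,290:415],(312,300),interpolation=cv2.INTER_CUBIC)
cv2.imwrite("pics/fin.png",np.hstack([f,np.vstack([g,cv2.resize(tp,(312,234)),np.zeros((66,312,3),np.uint8)])]))
E
```

```text
TCP local mm [236.31 310.01 203.99] force in beam axes [-0.2 -0.5 -0.1] torque tool [-0.42 -0.   -0.01] 0.0456
```

View pics/fin.png

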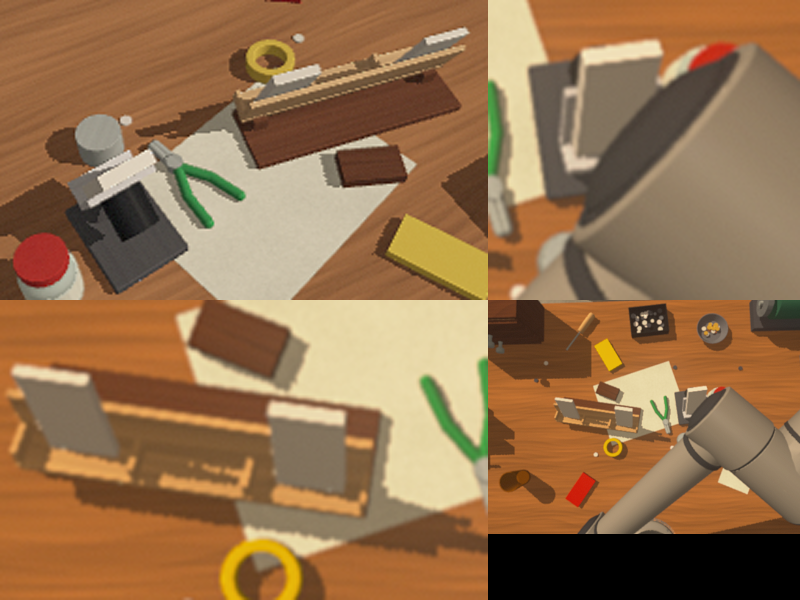

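```bash
python3 -c "
from cell import robot
print(robot.hand_in())"
```

```text
the job is handed in; nothing more can be done
None
```

I gauged the blanks left to right at about 10.2, 16.0 and 13.1 mm, so the middle one was thickest. I set it on the viewer ledge against the window frame, let go and backed the arm off. The job was handed in at about 21 s.

**Placement:** Just before letting go, the wrist read about 6 N of support from the ledge and light contact with the frame. After letting go, the wrist camera showed the back face within 0.5 mm of the frame and twist of about 0.5°. It stands about 1 to 1.5 mm left of centre, which I left alone rather than risk a nudge.

**Rest of the bench:** The last pictures show the other two blanks leaning in their bays and the pliers, tape, offcut, tin and jar where they were. The arm hid part of the jar in the final top view.

**What went wrong or disagreed:**
- One move call was refused for missing keys, and nothing moved.
- My first approach to the viewer used an older estimate of its pose, about 0.9° and 3 mm off. I corrected this before the blank touched anything.
- Two wrist pictures of the held blank put it 0 and 1.8 mm off the gripper centre. I aimed for 1 mm.

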